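# Preload the displacement sensor: loosen, slide and re-lock the shaft collar

## Task

On the displacement-sensor rig, first loosen the orange wing set screw on the shaft collar by a good sixth of a turn without dragging the collar along, and only then slide the collar along its rod until its arm has pressed the sensor's red spring tip gently about half-way in, never to the bottom. Screw the set screw tight again there so that the collar stays put when you let go, and leave the other things on the bench where they are.

Things in the scene. Friction and masses are not known exactly. Their poses are not given: they have to be found in the camera images.
- rig: Fixed rig: aluminium base plate 130 x 350 x 12 mm, on it a horizontal steel rod, 16 mm diameter, between two blue end blocks (50 x 30 mm, tops at 78 mm, at rig y = -155 and +155 mm). Origin: on the table under the plate centre. Rig y runs along the rod towards the sensor, x across, z up. Rod axis: rig x = 0, 55 mm above the table. Its yaw differs each time.
- collar (a joint): Place of the shaft collar along the rod, m: its centre lies at rig y = value - 0.110, growing towards the sensor; limits -0.01 to 0.20. A dark steel ring, 44 mm diameter, 26 mm long, top 77 mm above the table, keyed so it slides but does not turn; an aluminium arm reaches out to rig x = +54 mm. Screw loose: slides with 1 to 3 N drag. Screw tight: clamped, must not be forced.
- collar_face (a point): Centre of the flat face of the collar's aluminium arm (arm 6 mm thick, 24 mm high) which meets the sensor's tip: 37 mm to rig +x of the rod's axis, 13 mm towards the sensor from the collar's centre, 55 mm above the table.
- set_screw (a joint): Angle of the collar's set screw, rad: about 0 = tight, grows anticlockwise seen from above as it is loosened; limits -0.1 to 2.2. Below 0.3 it clamps the collar, from 0.7 on the collar is free. Turning takes about 0.1 to 0.2 N m; it stays where it is left and does not rise as it turns.
- wing (a point): Centre of the orange wing on the set screw, on the screw's vertical axis, 108 mm above the table: an upright bar 40 mm long, 10 mm thick, 28 mm high (94 to 122 mm above the table). Its x axis points across the thickness, y along the length; at screw angle 0 they are parallel to rig x and y. Pinch it from above across the thickness; the collar can be slid by holding it.
- sensor: Displacement sensor on the rig: black clamp block 32 x 40 mm, top 74 mm above the table, centred at rig x = 36, y = 105 mm. Origin: rig x = 36 mm, y = 0, on the table; axes as the rig's. Over 16 N on it spoils it. The barrel in it (20 mm diameter, parallel to the rod, axis 55 mm high) is clamped at a differing depth. Its red spring tip: see sensor_axis.
- sensor_axis (a point): Fixed point on the sensor axis at rig x = 36, y = 45 mm, 55 mm above the table. The outer end of the red spring tip (ball, 10 mm diameter) starts up to 10 mm before or beyond this point along rig y, unmeasured: find it by feel. It goes in 8 mm towards rig +y and resists with 2 N at first touch plus 1.5 N per mm: about 8 N half-way, 14 N at the bottom.
- spare_collar_c (a point): Bystander: spare dark steel ring, 44 mm diameter, 18 mm high, lying near the rig; the point is its centre.
- hex_driver_c (a point): Bystander: screwdriver-like driver with red handle lying beside the rig; the point is the body's origin on its underside.
- brass_weight_c (a point): Bystander: brass cylinder, 28 mm diameter, 30 mm high, standing on the rig's base plate; the point is its centre.
- multimeter_c (a point): Bystander: blue hand multimeter, 90 x 170 x 38 mm, lying on the table; the point is its centre.
- wood_block_c (a point): Bystander: wooden block, 40 x 120 x 35 mm, on the table; the point is its centre.
- patch_board_c (a point): Bystander: white board with coloured posts, 100 x 160 x 20 mm, on the table; the point is its centre.
- screw_jar_c (a point): Bystander: clear jar with black cap, 54 mm diameter, 60 mm high, on the table; the point is its centre.

How it is judged:
By the outcome, as a careful person would: the job done as asked, in the order asked, and still so for the second after the job is handed in, with the robot touching nothing.
It also fails if it takes over 58 s, if anything falls off the work surface, if the arm or the gripper's body presses on something with over 40 N, if the wrist force passes 120 N, or if a joint passes its speed limit or range.

## Robot

A 7-joint arm with a two-finger parallel gripper is mounted at the origin on the work surface. World frame = base frame: x ahead of the robot, y to its left, z up, the work surface at z = 0. Lengths are in m, angles in rad, forces in N, time in s.
With the tool pointing down it reaches from about 0.425 to 0.925 m from the base axis. Payload 6.8 kg.
Tool frame: the origin (TCP) lies midway between the tips of the shut fingers; the grasp point (between the pads) lies 19 mm behind it; z points along the fingers, x is the direction in which the jaws open and shut, and the axes are right-handed (so a half turn about z gives the same grasp; the last joint's range is limited). The gripper opens to 85 mm and grips with 20 to 120 N. Pads are 22 mm wide; open, the fingers measure 114 mm over their backs; the gripper's body (76 mm by 85 mm) begins 54 mm behind the grasp point. The pads swing forward as they close: fully open they stand 13 mm farther back than shut.
Start: joints at [-1.315, 0.477, 0.022, 1.555, -0.011, 1.109, -0.083], TCP at [0.24, 0.631, 0.193] pointing down, gripper open.
Joint ranges: [-2.96, 2.96], [-0.34, 2.1], [-1.41, 1.46], [0.24, 2.44], [-1.37, 4.51], [0.17, 1.92], [-2.96, 2.96]. Speed limits (rad/s): [2.39, 2.39, 3.14, 3.14, 3.14, 3.14, 3.14].

## Interface

Orientations are given as a unit quaternion [w, x, y, z].
In Python, from station import bot gives the robot as it stands.
- The arm moves only by the tool step_arm, never from a script. Its argument "increments" is a list of rows, each a list of 7 numbers: the shift along the tool's x, y, z in cm, then the turn, a rotation vector about the tool's x, y, z in degrees, then the closure, from 0 (fully open) to 1 (shut). A call has 1 to 20 rows; each row shifts and turns the commanded pose from where the row before left it, along the tool's axes as they then stand; what a row does not reach is not made up. A row lasts 1/10 s, in which the tool goes at most 50 mm and 8.59 degrees, less where a joint would pass 70% of its speed; a pose out of reach is approached as far as the arm can. A call is refused whole if a number of a shift passes 5 or a number of a turn 8.59, either way. A call with a gripper value outside its range is refused whole. The fingers move at their own pace and stop on an object; "squeeze" is the grip in N (left out, the last holds). Time passes only in rows, so rows that do not move let the fingers close. It gives the time, the measured TCP pose, the force and the opening at its end, in the units of the state.
- bot.get_obs(): the state, without advancing time (a new reading comes with each control period).
- bot.read_camera(name): name is "scene" or "side" or "wrist"; returns a dict with "pixels" (480x640x3 uint8, red, green, blue), "vertical_fov" (degrees; the focal length in pixels is half the picture's height over the tangent of half this angle, whatever the lens; pixels are square), "cx", "cy" (the principal point, pixels), "camera_from_world" (4x4, takes a point from world to camera coordinates). Camera axes: x right, y down, z forward; pixel columns grow to the right and rows downward; lengths in m; the calibration is good to about 2 mm. A picture is of the moment at which its call begins. There is no depth.
- bot.hand_in(): hands the job in, once; it reports no verdict.
Trained networks look in a picture, given as the dict that the camera call returned (one of the last four; its "shot" number tells which), for a name from the list of things; names that differ only in an ending like _2 or _b are one class to them, and where a whole thing is asked for, a point or a joint stands for the part that bears it (a point fixed in the world has none). Each returns a list of dicts, best first, with "score" (0 to 1); they miss things now and then, are a little off and sometimes report something else, mostly with a low value. They report only what shows in the picture. A call takes as long as a camera call.
- bot.find_in(picture, query): "point" ([column, row] in pixels, amid what is visible of it).
- bot.cut_out(picture, query): "pixels" (480x640 bool, what is visible of it) and "point" ([column, row] in pixels, amid what is visible of it).
- bot.pinpoint(picture, query): "point" ([column, row] in pixels: a listed point, or the origin of a listed thing).
The state is a dict: "t": time; "q": joint angles; "joint_vel": joint speeds; "joint_torque": joint torques, N m; "eef_pos": TCP position; "tool_rot": TCP orientation; "contact_force": force on the tool from outside, world axes, zero at the start; "torque": the same for the moment, N m; "gripper_width": opening from 0.0 (shut) to 1.0 (fully open).
Only numpy, scipy, OpenCV 4.12 (cv2) and the standard library are available. Lean on these libraries where they do the work, as an engineer would, in place of code of your own. Each camera call takes 0.05 s, during which the arm holds its last target.

## Working session

There is one attempt and no reset: what is moved stays moved. The work goes in short steps, Python scripts to look and compute and a tool call to move; the robot and the scene stay as the last step left them, time stands still between calls to the robot, and variables do not carry over. Pictures are saved under pics/ and viewed, and the job is handed in when it is done.

Besides the shell and the picture viewer there is one more tool, called after "Call:" by a JSON object that holds its "name" and its "arguments", one argument or row to a line. step_arm: Moves the arm, as the interface text tells. Its arguments: {"type":"object","properties":{"increments":{"type":"array"},"squeeze":{"type":"number"}},"required":["increments"]}

```bash
ls; mkdir -p pics; cat > h.py <<'E'
import numpy as np, cv2
from station import bot
from scipy.spatial.transform import Rotation as R
def K(p):
    f=p["pixels"].shape[0]/2/np.tan(np.radians(p["vertical_fov"])/2)
    return f,p["cx"],p["cy"]
def ray(p,px):
    f,cx,cy=K(p);T=np.array(p["camera_from_world"])
    d=T[:3,:3].T@np.array([(px[0]-cx)/f,(px[1]-cy)/f,1]); o=-T[:3,:3].T@T[:3,3]
    return o,d/np.linalg.norm(d)
def onz(p,px,z):
    o,d=ray(p,px); return o+d*(z-o[2])/d[2]
def tri(rs):
    A=0;b=0
    for o,d in rs:
        M=np.eye(3)-np.outer(d,d);A=A+M;b=b+M@o
    return np.linalg.solve(A,b)
def proj(p,X):
    f,cx,cy=K(p);T=np.array(p["camera_from_world"]);c=T[:3,:3]@X+T[:3,3]
    return np.array([cx+f*c[0]/c[2],cy+f*c[1]/c[2]])
def save(p,n): cv2.imwrite("pics/"+n,p["pixels"][:,:,::-1])
E
python3 - <<'E'
from h import *
print(bot.get_obs())
P={}
for n in ["scene","side","wrist"]:
    p=bot.read_camera(n);P[n]=p;save(p,n+"0.png")
    print(n,p["vertical_fov"],np.round(-np.array(p["camera_from_world"])[:3,:3].T@np.array(p["camera_from_world"])[:3,3],3))
    for q in ["rig","wing","collar_face","sensor_axis","sensor","brass_weight_c","set_screw"]:
        r=bot.pinpoint(p,q); print(q,[(np.round(x["point"],1).tolist(),round(x["score"],2)) for x in r[:2]])
E
```

```text
pics
{'t': 0.0, 'q': array([-1.31511988,  0.47779083,  0.02238669,  1.55642446, -0.01150647,
        1.10927162, -0.08311416]), 'joint_vel': array([-0.00167763, -0.00105424,  0.00066634, -0.00105536, -0.00112286,
        0.00073259,  0.00064535]), 'joint_torque': array([ 2.04350267e-04, -5.96423578e+01,  1.60738081e+00, -2.81204742e+01,
        1.23418905e-02,  9.14461358e-03,  7.13827461e-06]), 'eef_pos': array([0.23998583, 0.63021795, 0.19184428]), 'tool_rot': array([ 5.59443785e-04,  8.23358820e-01,  5.67520461e-01, -6.82824685e-04]), 'contact_force': array([-0.07458944,  0.25704613, -0.33270941]), 'torque': array([-0.01346074,  0.0214617 , -0.02253123]), 'gripper_width': 0.9984483552921894}
scene 42.17242836927392 [1.269 0.446 0.983]
rig [([323.6, 282.9], 0.89)]
wing [([293.7, 225.3], 0.55)]
collar_face [([283.3, 252.5], 0.59)]
sensor_axis [([324.2, 288.1], 0.6)]
sensor [([540.3, 294.8], 0.4)]
brass_weight_c [([324.3, 251.0], 0.53)]Traceback (most recent call last):
  File "<stdin>", line 8, in <module>
ValueError: it knows: brass_weight, collar_face, hex_driver, multimeter, patch_board, rig, screw_jar, sensor, sensor_axis, spare_collar, wing, wood_block
```

```bash
python3 - <<'E'
from h import *
P={}
for n in ["scene","side","wrist"]:
    p=bot.read_camera(n);P[n]=p;save(p,n+"0.png")
    print(n,p["vertical_fov"],np.round(-np.array(p["camera_from_world"])[:3,:3].T@np.array(p["camera_from_world"])[:3,3],3))
    for q,z in [("rig",0),("wing",.108),("collar_face",.055),("sensor_axis",.055),("sensor",0),("brass_weight",.027)]:
        r=bot.pinpoint(p,q); print(q,[(np.round(x["point"],1).tolist(),round(x["score"],2),np.round(onz(p,x["point"],z),4).tolist()) for x in r[:2]])
E
```

```text
scene 42.17242836927392 [1.269 0.446 0.983]
rig [([325.1, 282.9], 0.69, [0.5406, -0.0115, 0.0])]
wing [([295.5, 222.8], 0.79, [0.5162, -0.1001, 0.108])]
collar_face [([285.8, 252.2], 0.64, [0.5547, -0.0997, 0.055]), ([325.4, 291.1], 0.29, [0.599, 0.0261, 0.055])]
sensor_axis [([283.1, 250.3], 0.42, [0.5533, -0.1075, 0.055]), ([384.4, 279.0], 0.36, [0.5085, 0.1076, 0.055])]
sensor [([327.1, 255.1], 0.17, [0.4704, -0.0513, 0.0])]
brass_weight [([330.0, 250.7], 0.53, [0.4779, -0.0394, 0.027])]
side 47.21667023006195 [-0.214 -0.755  1.063]
rig [([326.8, 255.6], 0.72, [0.5351, -0.0143, 0.0])]
wing [([345.8, 250.7], 0.52, [0.505, -0.1097, 0.108])]
collar_face [([352.5, 255.6], 0.7, [0.5446, -0.0983, 0.055]), ([327.5, 349.3], 0.63, [0.2946, -0.2607, 0.055])]
sensor_axis [([332.4, 229.3], 0.61, [0.5778, 0.0087, 0.055])]
sensor []
brass_weight [([322.6, 262.4], 0.68, [0.4906, -0.0435, 0.027])]
wrist 66.92130723956204 [0.167 0.659 0.374]
rig []
wing []
collar_face []
sensor_axis []
sensor []
brass_weight []
```

View pics/scene0.png

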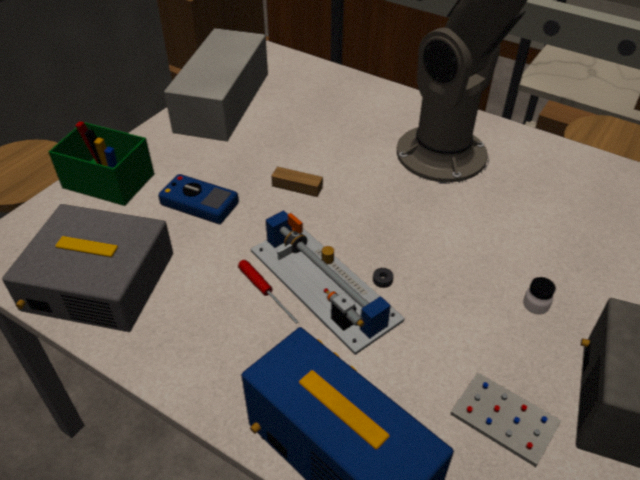

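```bash
sleep 1
python3 - <<'E'
import cv2
a=cv2.imread("pics/scene0.png")[195:360,235:415]; cv2.imwrite("pics/sc_crop.png",cv2.resize(a,None,fx=3.6,fy=3.6,interpolation=cv2.INTER_CUBIC))
E
```

```text
(no output)
```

View pics/sc_crop.png

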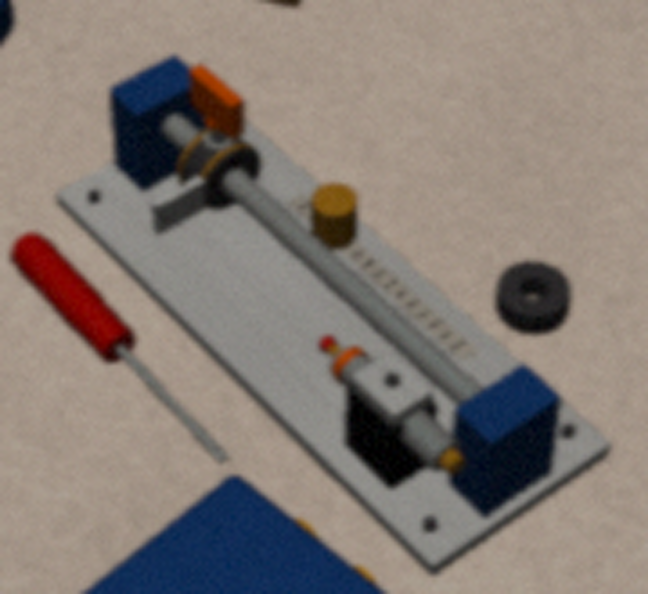

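View pics/side0.png

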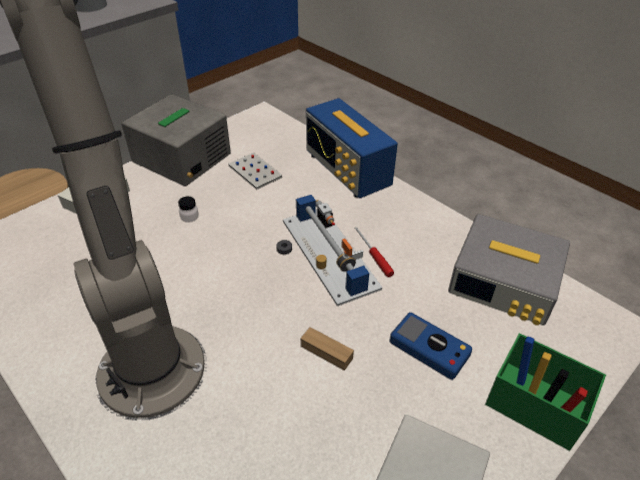

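```bash
python3 - <<'E'
import cv2
a=cv2.imread("pics/side0.png")[185:310,270:400]; cv2.imwrite("pics/sd_crop.png",cv2.resize(a,None,fx=4.8,fy=4.8,interpolation=cv2.INTER_CUBIC))
E
```

```text
(no output)
```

View pics/sd_crop.png

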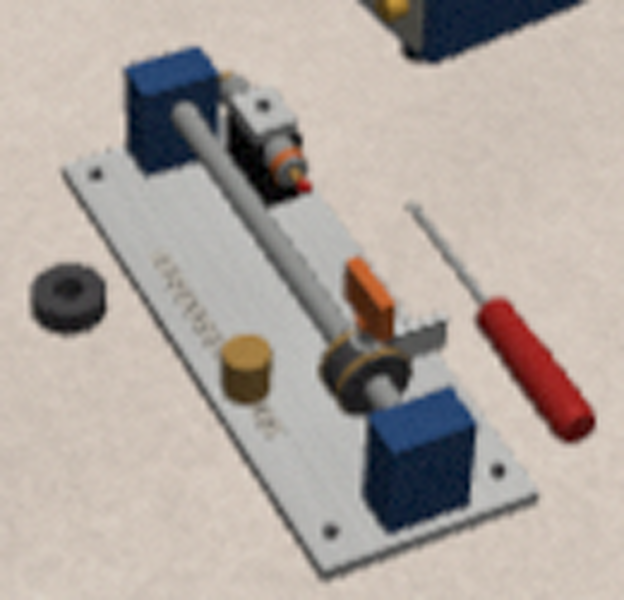

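```bash
cat > fit.py <<'E'
from h import *
from scipy.optimize import least_squares
P={n:bot.read_camera(n) for n in["scene","side"]}
S=lambda u,v:(u/3.6+235,v/3.6+195)
D=lambda u,v:(u/4.8+270,v/4.8+185)
C=[]
for u,v,x,y,z in [(58,195,.065,-.175,.012),(608,450,-.065,.175,.012),(432,570-4,.065,.175,.012),(460,405,.025,.14,.078),(487,437,.025,.17,.078),(557,402,-.025,.17,.078),(525,368,-.025,.14,.078),(112,95,.025,-.17,.078),(143,125,.025,-.14,.078),(175,57,-.025,-.17,.078)]: C.append(("scene",S(u,v),(x,y,z)))
for u,v,x,y,z in [(62,168,-.065,.175,.012),(538,493,.065,-.175,.012),(325,566,-.065,-.175,.012),(125,70,-.025,.17,.078),(198,47,.025,.17,.078),(217,80,.025,.14,.078),(140,100,-.025,.14,.078),(367,412,-.025,-.14,.078),(388,452,-.025,-.17,.078),(475,425,.025,-.17,.078),(450,388,.025,-.14,.078)]: C.append(("side",D(u,v),(x,y,z)))
def W(t,X): return np.array([t[0],t[1],0])+R.from_euler("z",t[2]).apply(X)
def f(t,cams=("scene","side")): return np.concatenate([proj(P[n],W(t,np.array(X)))-q for n,q,X in C if n in cams])
for cams in [("scene","side"),("scene",),("side",)]:
    r=least_squares(lambda t:f(t,cams),[.54,-.012,-.6],loss="soft_l1");print(cams,np.round(r.x,4),np.degrees(r.x[2]),np.sqrt(np.mean(r.fun**2)))
r=least_squares(f,[.54,-.012,-.6],loss="soft_l1");t=r.x
print(np.round(f(t).reshape(-1,2),1).tolist())
# along-rod: tip ball, wing
tip=[("scene",S(327,343)),("side",D(305,186))]
tw=tri([ray(P[n],q) for n,q in tip]);inv=lambda X:R.from_euler("z",-t[2]).apply(X-np.array([t[0],t[1],0]))
print("tip rig",inv(tw))
for n,q in [("scene",S(217,100)),("side",D(369,299))]: print("wing",n,inv(onz(P[n],q,.108)))
print("wing tri",inv(tri([ray(P["scene"],S(217,100)),ray(P["side"],D(369,299))])))
for val in np.arange(-.01,.06,.01): print(val,[np.round(proj(P[n],W(t,np.array([0,val-.11,.108])))) for n in P])
E
python3 fit.py
```

```text
('scene', 'side') [ 0.5462 -0.0119 -0.3258] -18.66826377768707 1.4686061302038047
('scene',) [ 0.5493 -0.0089 -0.328 ] -18.790635377905243 1.4193884450786332
('side',) [ 0.5428 -0.0158 -0.3204] -18.357408317086023 0.7388669489545854
[[-0.9, -1.8], [0.9, -2.3], [-0.3, -0.4], [-2.6, 0.3], [0.7, 1.5], [1.2, -2.0], [-0.7, -2.2], [-1.3, -2.7], [-1.8, -3.4], [0.2, -1.9], [-0.4, -2.0], [0.0, -1.3], [-1.2, 0.0], [-0.7, -1.9], [0.2, -1.8], [0.6, -2.6], [0.4, -2.0], [-1.0, -0.5], [0.3, -0.6], [0.2, -1.3], [-0.4, -1.7]]
tip rig [0.03600002 0.05039867 0.0536687 ]
wing scene [ 8.93647023e-05 -9.35147305e-02  1.08000000e-01]
wing side [ 0.00016294 -0.09625819  0.108     ]
wing tri [ 8.86720335e-05 -9.48384805e-02  1.06908858e-01]
-0.01 [array([288., 216.]), array([351., 253.])]
0.0 [array([291., 218.]), array([349., 251.])]
0.01 [array([293., 221.]), array([348., 248.])]
0.019999999999999997 [array([296., 224.]), array([346., 246.])]
0.03 [array([299., 226.]), array([344., 243.])]
0.04 [array([302., 229.]), array([342., 241.])]
0.049999999999999996 [array([305., 232.]), array([340., 238.])]
```

Call:
{"name": "step_arm", "arguments": {
  "increments": [
    [-1, 1.5, -0.5, 0, 0, 0, 0],
    [-2, 2.5, -0.5, 0, 0, 0, 0],
    [-3, 3, -0.5, 0, 0, 0, 0],
    [-3, 3, -0.5, 0, 0, 0, 0],
    [-3, 3, -0.5, 0, 0, 0, 0],
    [-3, 3, -0.5, 0, 0, 0, 0],
    [-3, 3, -0.5, 0, 0, 0, 0],
    [-3, 3, -0.5, 0, 0, 0, 0],
    [-3, 3, -0.5, 0, 0, 0, 0],
    [-3, 3, -0.5, 0, 0, 0, 0],
    [-3, 3, -0.5, 0, 0, 0, 0],
    [-3, 3, -0.5, 0, 0, 0, 0],
    [-3, 3, 0, 0, 0, 0, 0],
    [-3, 3, 0, 0, 0, 0, 0],
    [-3, 3, 0, 0, 0, 0, 0],
    [-3.5, 3, 0, 0, 0, 0, 0],
    [-4, 2, 0, 0, 0, 0, 0],
    [-4, 2, 0, 0, 0, 0, 0],
    [-4, 1.5, 0, 0, 0, 0, 0],
    [-2, 1, 0, 0, 0, 0, 0]
  ]
}}

```text
t: 3.5
eef_pos: [0.5174, -0.1178, 0.2535]
tool_rot: [0.001, 0.825, 0.565, 0.0]
contact_force: [-0.3, -0.7, 0.1]
gripper_width: 1.0
```

Call:
{"name": "step_arm", "arguments": {
  "increments": [
    [0, 0, 0, 0, 0, 8, 0],
    [0, 0, 0, 0, 0, 8, 0],
    [0, 0, 0, 0, 0, 8, 0],
    [0, 0, 0, 0, 0, 8, 0],
    [0, 0, 0, 0, 0, 8, 0],
    [0, 0, 0, 0, 0, 8, 0],
    [0, 0, 0, 0, 0, 8, 0],
    [0, 0, 0, 0, 0, 8, 0],
    [0, 0, 0, 0, 0, 8, 0],
    [0, 0, 0, 0, 0, 8, 0],
    [0, 0, 0, 0, 0, 8, 0],
    [0, 0, 0, 0, 0, 0, 0]
  ]
}}

```text
t: 4.7
eef_pos: [0.5183, -0.113, 0.253]
tool_rot: [-0.0, 0.986, -0.165, 0.0]
contact_force: [0.8, -0.4, -0.0]
gripper_width: 1.001
```

```bash
cat >> h.py <<'E'
def st():
    o=bot.get_obs();w,x,y,z=o["tool_rot"];M=R.from_quat([x,y,z,w]).as_matrix()
    print("t",round(o["t"],2),"pos",np.round(o["eef_pos"],4),"yaw",round(np.degrees(np.arctan2(M[1,0],M[0,0])),2),"z",np.round(M[:,2],3),"F",np.round(o["contact_force"],2),"T",np.round(o["torque"],3),"w",round(o["gripper_width"],3),"q",np.round(o["q"],2))
    return o,M
E
python3 - <<'E'
from h import *
st()
p=bot.read_camera("wrist");save(p,"w1.png")
for q,z in [("rig",0),("wing",.108),("collar_face",.055),("sensor_axis",.055),("brass_weight",.027)]:
        r=bot.pinpoint(p,q); print(q,[(np.round(x["point"],1).tolist(),round(x["score"],2),np.round(onz(p,x["point"],z),4).tolist()) for x in r[:2]])
E
```

```text
t 4.7 pos [ 0.5183 -0.113   0.253 ] yaw -18.98 z [ 0.     0.001 -1.   ] F [ 0.77 -0.45 -0.  ] T [-0.036  0.023 -0.045] w 1.001 q [-0.53  0.21  0.74  1.86 -0.16  1.13 -0.06]
rig [([316.0, 93.3], 0.6, [0.5483, -0.0143, 0.0])]
wing [([315.2, 194.3], 0.56, [0.5185, -0.1017, 0.108])]
collar_face [([313.6, 91.8], 0.61, [0.546, -0.0154, 0.055]), ([348.8, 168.7], 0.6, [0.5562, -0.0976, 0.055])]
sensor_axis [([351.8, 37.7], 0.88, [0.5954, 0.0177, 0.055])]
brass_weight [([273.3, 133.5], 0.97, [0.491, -0.0393, 0.027])]
```

View pics/w1.png

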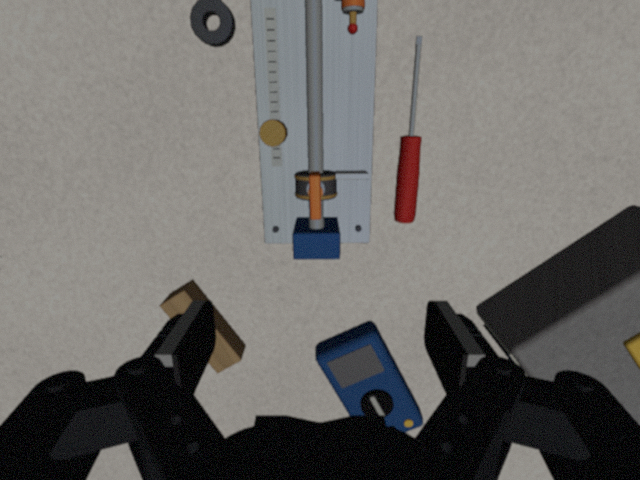

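```bash
python3 - <<'E'
import cv2
a=cv2.imread("pics/w1.png")[0:265,240:420]; cv2.imwrite("pics/w1c.png",cv2.resize(a,None,fx=2.2*1.0,fy=2.2,interpolation=cv2.INTER_CUBIC))
from h import *
p=bot.read_camera("wrist"); g=cv2.cvtColor(p["pixels"],cv2.COLOR_RGB2HSV)
m=(g[...,0]<15)&(g[...,1]>150)&(g[...,2]>120)
m[:160]=0;m[240:]=0;m[:,290:]&=True; m[:,:290]=0;m[:,345:]=0
v,u=np.nonzero(m);print(u.min(),u.max(),v.min(),v.max(),u.mean(),v.mean())
for q in [(316.0,165),(314.5,5)]: print("rod",onz(p,q,.063))
for q in [(252,0),(265,243),(371,243),(377.5,0)]: print("plate",onz(p,q,.012))
for q in [(298,219),(337,219),(340,233),(293.5,233)]: print("blk",onz(p,q,.078))
E
```

```text
309 320 177 219 314.6 197.81927710843374
rod [ 0.5261315  -0.08131445  0.063     ]
rod [0.5705453  0.05308958 0.063     ]
plate [0.51557291 0.09006426 0.012     ]
plate [ 0.43328431 -0.15726918  0.012     ]
plate [ 0.55703007 -0.19900516  0.012     ]
plate [0.63589577 0.04938741 0.012     ]
blk [ 0.49196477 -0.12523375  0.078     ]
blk [ 0.5295679  -0.13791974  0.078     ]
blk [ 0.52791848 -0.15315374  0.078     ]
blk [ 0.48252649 -0.13784251  0.078     ]
```

View pics/w1c.png

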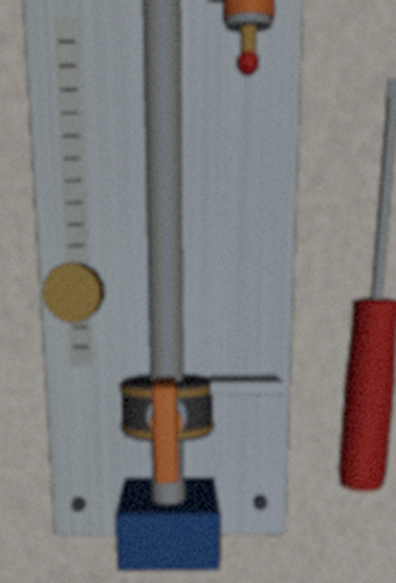

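Call:
{"name": "step_arm", "arguments": {
  "increments": [
    [-0.1, -0.3, 1.5, 0, 0, -0.5, 0.3],
    [-0.2, -0.6, 3, 0, 0, 0, 0.5],
    [0, -0.15, 3, 0, 0, 0, 0.5],
    [0, 0, 2, 0, 0, 0, 0.5],
    [0, 0, 0.8, 0, 0, 0, 0.5],
    [0, 0, 0, 0, 0, 0, 0.5],
    [0, 0, 0, 0, 0, 0, 0.5]
  ]
}}

```text
t: 5.75
eef_pos: [0.5203, -0.1015, 0.1507]
tool_rot: [-0.0, 0.987, -0.159, 0.001]
contact_force: [0.6, -0.3, 0.6]
gripper_width: 0.5
```

```bash
python3 - <<'E'
from h import *
st()
p=bot.read_camera("wrist");save(p,"w2.png")
for q,z in [("rig",0),("wing",.108),("collar_face",.055),("brass_weight",.027)]:
        r=bot.pinpoint(p,q); print(q,[(np.round(x["point"],1).tolist(),round(x["score"],2),np.round(onz(p,x["point"],z),4).tolist()) for x in r[:2]])
E
```

```text
t 5.75 pos [ 0.5203 -0.1015  0.1507] yaw -18.35 z [ 0.001 -0.    -1.   ] F [ 0.57 -0.25  0.55] T [-0.06  -0.017 -0.036] w 0.5 q [-0.48  0.34  0.68  1.98 -0.27  0.91  0.02]
rig [([317.7, 98.1], 0.8, [0.5487, -0.0125, 0.0])]
wing [([315.7, 245.0], 0.94, [0.518, -0.1025, 0.108])]
collar_face [([363.0, 204.1], 0.82, [0.5573, -0.0997, 0.055])]
brass_weight [([262.8, 152.9], 0.58, [0.4922, -0.0397, 0.027])]
```

View pics/w2.png

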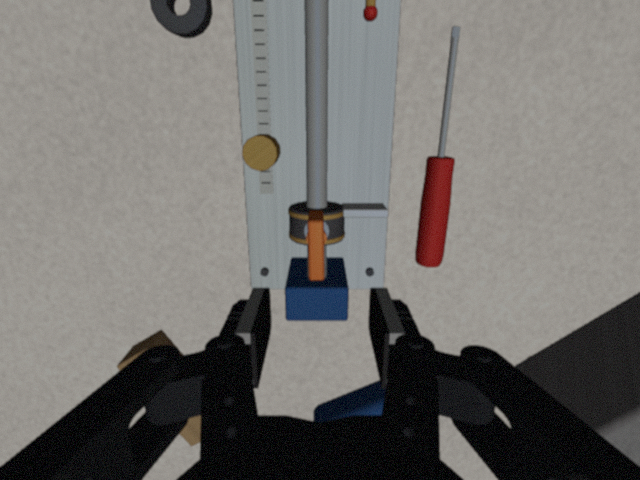

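Call:
{"name": "step_arm", "arguments": {
  "increments": [
    [-0.2, 0.1, 1, 0, 0, 0, 0.5],
    [0, 0, 2, 0, 0, 0, 0.5],
    [0, 0, 1.5, 0, 0, 0, 0.5],
    [0, 0, 1, 0, 0, 0, 0.5],
    [0, 0, 0.3, 0, 0, 0, 0.5],
    [0, 0, 0, 0, 0, 0, 0.5]
  ],
  "squeeze": 25
}}

```text
t: 6.6
eef_pos: [0.5171, -0.1016, 0.0915]
tool_rot: [0.0, 0.987, -0.159, -0.0]
contact_force: [0.4, 0.4, 0.4]
gripper_width: 0.498
```

```bash
python3 - <<'E'
from h import *
st()
p=bot.read_camera("wrist");save(p,"w3.png")
for q,z in [("wing",.108),("collar_face",.055)]:
        r=bot.pinpoint(p,q); print(q,[(np.round(x["point"],1).tolist(),round(x["score"],2),np.round(onz(p,x["point"],z),4).tolist()) for x in r[:2]])
E
```

```text
t 6.6 pos [ 0.5171 -0.1016  0.0915] yaw -18.35 z [-0.001 -0.    -1.   ] F [0.39 0.44 0.41] T [-0.044  0.031 -0.002] w 0.498 q [-0.42  0.42  0.63  2.03 -0.35  0.79  0.09]
wing [([321.9, 283.3], 0.89, [0.5187, -0.1029, 0.108])]
collar_face [([381.2, 223.9], 0.96, [0.5589, -0.1, 0.055]), ([321.3, 94.4], 0.75, [0.5469, -0.0164, 0.055])]
```

View pics/w3.png

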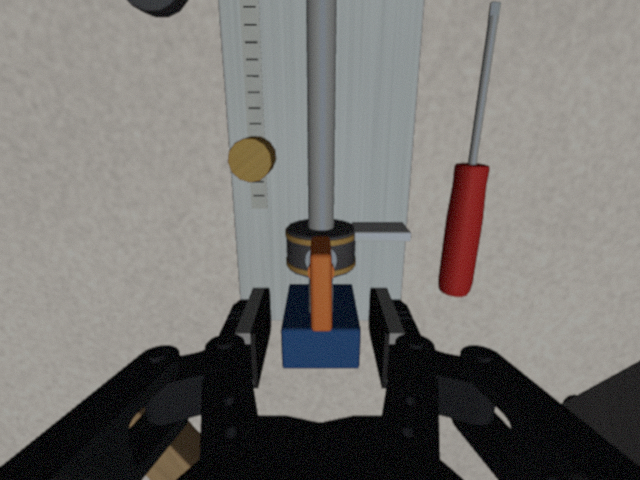

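Call:
{"name": "step_arm", "arguments": {
  "increments": [
    [0.1, 0, 0, 0, 0, 0, 0.8],
    [0, 0, 0, 0, 0, 0, 1],
    [0, 0, 0, 0, 0, 0, 1],
    [0, 0, 0, 0, 0, 0, 1],
    [0, 0, 0, 0, 0, 0, 1],
    [0, 0, 0, 0, 0, 0, 1]
  ],
  "squeeze": 45
}}

```text
t: 7.35
eef_pos: [0.5183, -0.1017, 0.0918]
tool_rot: [-0.0, 0.987, -0.159, -0.0]
contact_force: [-0.4, 0.1, -0.5]
gripper_width: -0.003
```

```bash
python3 -c "
from h import *
st()"
```

```text
t 7.35 pos [ 0.5183 -0.1017  0.0918] yaw -18.34 z [-0.  0. -1.] F [-0.38  0.14 -0.54] T [-0.005  0.003 -0.008] w -0.003 q [-0.42  0.42  0.63  2.03 -0.35  0.79  0.09]
```

```bash
python3 - <<'E'
from h import *
for n in ["wrist","scene","side"]:
    p=bot.read_camera(n);save(p,n+"4.png")
a=cv2.imread("pics/scene4.png")[150:330,215:415]; b=cv2.imread("pics/side4.png")[155:305,270:410]
cv2.imwrite("pics/c4.png",np.hstack([cv2.resize(a,(400,360),interpolation=cv2.INTER_CUBIC),cv2.resize(b,(386,360),interpolation=cv2.INTER_CUBIC)]))
E
```

```text
(no output)
```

View pics/wrist4.png

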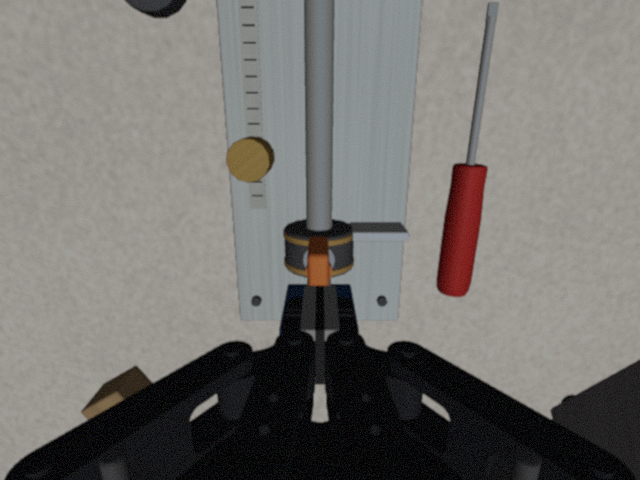

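View pics/c4.png

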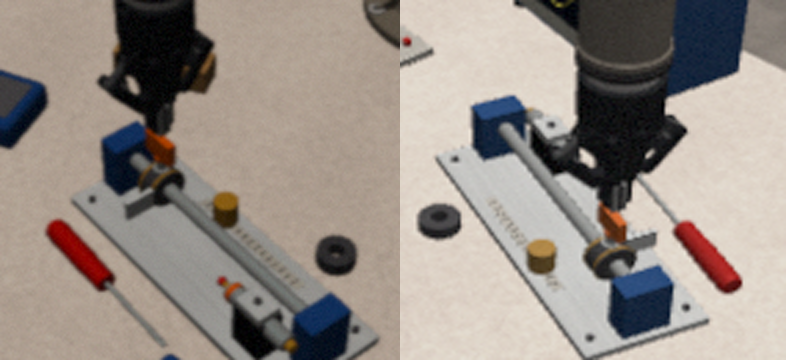

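```bash
python3 - <<'E'
from h import *
o,M=st()
ims=[]
for n,(c0,r0) in [("scene",(255,180)),("side",(305,205))]:
    p=bot.read_camera(n);im=p["pixels"][:,:,::-1].copy()
    X=o["eef_pos"]; q=proj(p,X); print(n,q, "cam", -np.array(p["camera_from_world"])[:3,:3].T@np.array(p["camera_from_world"])[:3,3])
    b=cv2.resize(im[r0:r0+72,c0:c0+78],None,fx=5,fy=5,interpolation=cv2.INTER_CUBIC)
    for Y,c in [(X,(0,255,0)),(X-.019*M[:,2],(255,255,0))]:
        u=proj(p,Y); cv2.drawMarker(b,(int((u[0]-c0+.5)*5),int((u[1]-r0+.5)*5)),c,0,12,1)
    ims.append(b)
cv2.imwrite("pics/c5.png",np.hstack(ims))
p=bot.read_camera("wrist"); print(np.round(np.array(p["camera_from_world"]),3), proj(p,o["eef_pos"]))
E
```

```text
t 7.5 pos [ 0.5183 -0.1018  0.0918] yaw -18.35 z [ 0. -0. -1.] F [ 0.55  0.56 -0.88] T [ 0.041 -0.076  0.035] w 0.005 q [-0.42  0.42  0.63  2.03 -0.35  0.79  0.09]
scene [294.45655441 228.8124441 ] cam [1.26943131 0.44629145 0.98271093]
side [346.97758898 251.10365043] cam [-0.21411688 -0.75471561  1.0631674 ]
[[ 0.95  -0.313 -0.001 -0.525]
 [-0.298 -0.904  0.307  0.053]
 [-0.097 -0.291 -0.952  0.305]
 [ 0.     0.     0.     1.   ]] [318.34157377 268.63677205]
```

View pics/c5.png

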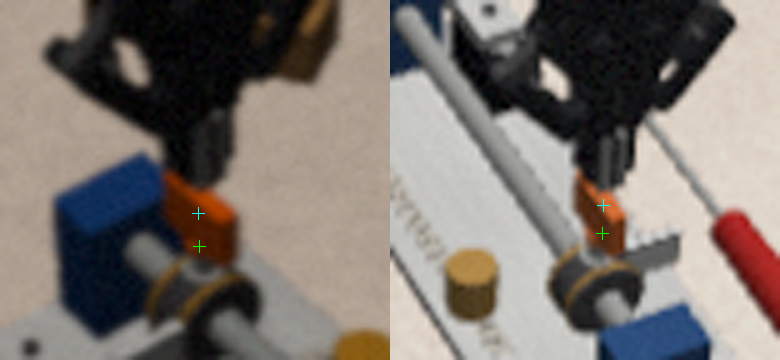

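```bash
python3 - <<'E'
from h import *
o,M=st()
p=bot.read_camera("scene");s=bot.read_camera("side")
print(tri([ray(p,(195/5+255-.5,185/5+180-.5)),ray(s,((608-390)/5+305-.5,184/5+205-.5))]))
# start-state check: fingers seen at t=0?
g=bot.cut_out(p,"wing");print([ (x["score"],x["point"]) for x in g])
for z in (.122,.108,.094): print(proj(p,np.array([.518,-.102,z])),proj(s,np.array([.518,-.102,z])))
E
```

```text
t 7.65 pos [ 0.5183 -0.1018  0.0918] yaw -18.35 z [-0.  0. -1.] F [ 0.64 -0.29 -0.25] T [-0.038  0.036  0.046] w 0.001 q [-0.42  0.42  0.63  2.03 -0.35  0.79  0.09]
[ 0.51890926 -0.10280957  0.12624192]
[(0.72, [294.3, 225.6])]
[294.04424325 217.93979274] [347.45511315 242.53909283]
[294.23567857 222.95921646] [347.22090702 246.59051322]
[294.42415003 227.90092756] [346.98997115 250.58536277]
```

```bash
python3 - <<'E'
from h import *
o,M=st()
p=bot.read_camera("wrist")
for z in (.092,.112,.126,.14): print(z,proj(p,np.array([.5183,-.1018,z])))
E
```

```text
t 7.8 pos [ 0.5183 -0.1018  0.0918] yaw -18.34 z [-0. -0. -1.] F [ 1.01  0.22 -0.02] T [ 0.049 -0.028 -0.006] w 0.001 q [-0.42  0.42  0.63  2.03 -0.35  0.79  0.09]
0.092 [318.29631802 268.8659202 ]
0.112 [318.12234811 285.2445788 ]
0.126 [317.97655398 298.97058633]
0.14 [317.80498995 315.12273966]
```

Call:
{"name": "step_arm", "arguments": {
  "increments": [
    [0, 0, -0.5, 0, 0, 0, 0.5],
    [0, 0, -0.5, 0, 0, 0, 0.5],
    [0, 0, 0, 0, 0, 0, 0.5],
    [0, 0, 0, 0, 0, 0, 0.5],
    [0, 0, 0.5, 0, 0, 0, 0.5],
    [0, 0, 0.5, 0, 0, 0, 0.5],
    [0, 0, 0.5, 0, 0, 0, 0.5],
    [0, 0, 0.5, 0, 0, 0, 0.5],
    [0, 0, 0, 0, 0, 0, 0.5]
  ]
}}

```text
t: 8.75
eef_pos: [0.5176, -0.1017, 0.0808]
tool_rot: [0.0, 0.987, -0.159, -0.001]
contact_force: [-0.9, 0.0, 0.5]
gripper_width: 0.506
```

```bash
python3 - <<'E'
from h import *
o,M=st()
ims=[]
for n,(c0,r0) in [("scene",(255,180)),("side",(305,205))]:
    p=bot.read_camera(n);im=p["pixels"][:,:,::-1].copy()
    ims.append(cv2.resize(im[r0:r0+72,c0:c0+78],None,fx=5,fy=5,interpolation=cv2.INTER_CUBIC))
cv2.imwrite("pics/c6.png",np.hstack(ims))
E
```

```text
t 8.75 pos [ 0.5176 -0.1017  0.0808] yaw -18.35 z [-0.002 -0.    -1.   ] F [-0.9   0.04  0.49] T [ 0.03  -0.009  0.043] w 0.506 q [-0.41  0.44  0.62  2.04 -0.36  0.77  0.1 ]
```

View pics/c6.png

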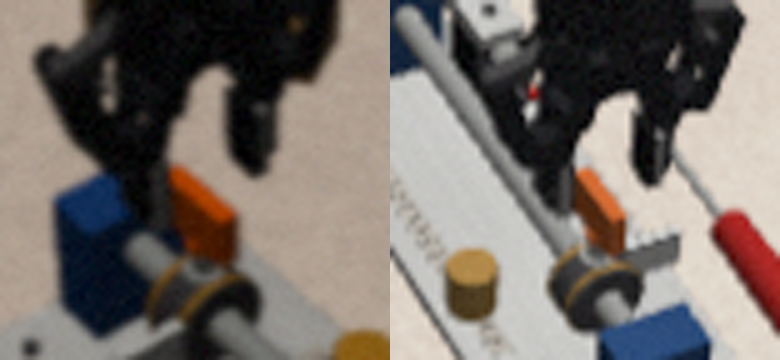

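Call:
{"name": "step_arm", "arguments": {
  "increments": [
    [0, 0, 0.5, 0, 0, 0, 0.5],
    [0, 0, 0.5, 0, 0, 0, 0.5],
    [0, 0, 0.5, 0, 0, 0, 0.5],
    [0, 0, 0.3, 0, 0, 0, 0.5],
    [0, 0, 0, 0, 0, 0, 0.5]
  ]
}}

```text
t: 9.35
eef_pos: [0.5179, -0.1017, 0.0632]
tool_rot: [0.0, 0.987, -0.159, -0.0]
contact_force: [0.8, 0.2, 1.1]
gripper_width: 0.502
```

```bash
python3 - <<'E'
from h import *
o,M=st()
ims=[]
for n,(c0,r0) in [("scene",(255,180)),("side",(305,205))]:
    p=bot.read_camera(n);im=p["pixels"][:,:,::-1].copy()
    ims.append(cv2.resize(im[r0:r0+72,c0:c0+78],None,fx=5,fy=5,interpolation=cv2.INTER_CUBIC))
cv2.imwrite("pics/c7.png",np.hstack(ims))
p=bot.read_camera("wrist");save(p,"w7.png")
E
```

```text
t 9.35 pos [ 0.5179 -0.1017  0.0632] yaw -18.34 z [-0.001  0.    -1.   ] F [0.75 0.22 1.1 ] T [ 0.011 -0.007  0.005] w 0.502 q [-0.39  0.47  0.6   2.05 -0.39  0.74  0.13]
```

View pics/c7.png

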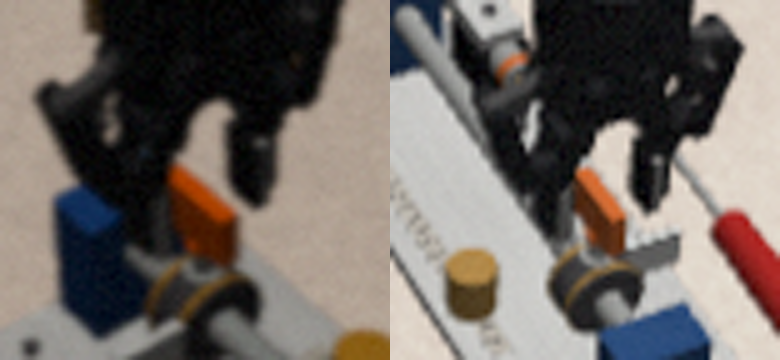

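View pics/w7.png

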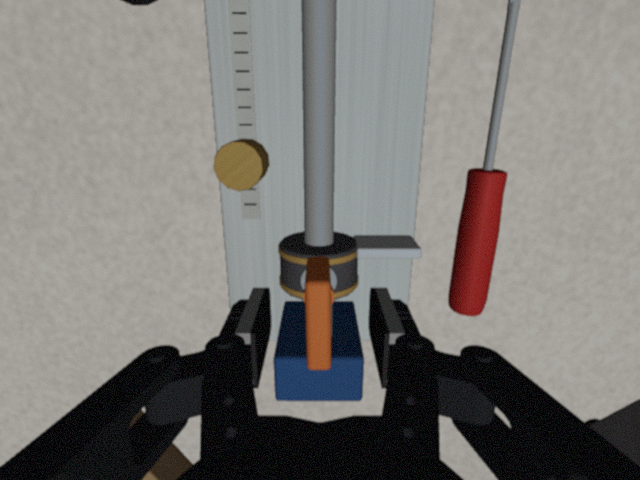

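Call:
{"name": "step_arm", "arguments": {
  "increments": [
    [0, 0, 0.3, 0, 0, 0, 0.8],
    [0, 0, 0, 0, 0, 0, 1],
    [0, 0, 0, 0, 0, 0, 1],
    [0, 0, 0, 0, 0, 0, 1],
    [0, 0, 0, 0, 0, 0, 1],
    [0, 0, 0, 0, 0, 0, 1]
  ],
  "squeeze": 45
}}

```text
t: 10.1
eef_pos: [0.518, -0.1016, 0.0608]
tool_rot: [-0.0, 0.987, -0.159, -0.0]
contact_force: [-1.7, 1.6, 2.2]
gripper_width: 0.104
```

```bash
python3 - <<'E'
from h import *
o,M=st()
ims=[]
for n,(c0,r0) in [("scene",(255,180)),("side",(305,205))]:
    p=bot.read_camera(n);im=p["pixels"][:,:,::-1].copy()
    ims.append(cv2.resize(im[r0:r0+72,c0:c0+78],None,fx=5,fy=5,interpolation=cv2.INTER_CUBIC))
cv2.imwrite("pics/c8.png",np.hstack(ims))
E
```

```text
t 10.1 pos [ 0.518  -0.1016  0.0608] yaw -18.33 z [-0.001  0.    -1.   ] F [-1.66  1.58  2.24] T [0.154 0.424 0.126] w 0.104 q [-0.39  0.47  0.6   2.05 -0.39  0.73  0.13]
```

View pics/c8.png

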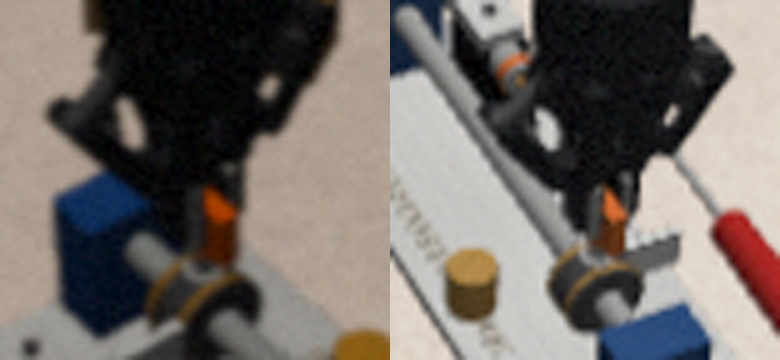

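Call:
{"name": "step_arm", "arguments": {
  "increments": [
    [0, 0, 0, 0, 0, -4, 1],
    [0, 0, 0, 0, 0, -4, 1],
    [0, 0, 0, 0, 0, -4, 1],
    [0, 0, 0, 0, 0, -4, 1],
    [0, 0, 0, 0, 0, -4, 1]
  ]
}}

```text
t: 10.7
eef_pos: [0.518, -0.1016, 0.0607]
tool_rot: [-0.0, 1.0, 0.016, -0.0]
contact_force: [-1.9, 1.1, 0.8]
gripper_width: 0.104
```

```bash
python3 -c "
from h import *
st()"
```

```text
t 10.7 pos [ 0.518  -0.1016  0.0607] yaw 1.78 z [-0.  0. -1.] F [-1.92  1.07  0.78] T [ 0.279  0.479 -0.12 ] w 0.104 q [-0.32  0.45  0.5   2.05 -0.32  0.72  0.41]
```

Call:
{"name": "step_arm", "arguments": {
  "increments": [
    [0, 0, 0, 0, 0, -5, 1],
    [0, 0, 0, 0, 0, -5, 1],
    [0, 0, 0, 0, 0, -5, 1],
    [0, 0, 0, 0, 0, -5, 1],
    [0, 0, 0, 0, 0, -5, 1],
    [0, 0, 0, 0, 0, -5, 1],
    [0, 0, 0, 0, 0, -5, 1],
    [0, 0, 0, 0, 0, -5, 1],
    [0, 0, 0, 0, 0, -5, 1],
    [0, 0, 0, 0, 0, -5, 1],
    [0, 0, 0, 0, 0, -4, 1],
    [0, 0, 0, 0, 0, 0, 1]
  ]
}}

```text
t: 11.9
eef_pos: [0.518, -0.1016, 0.0606]
tool_rot: [-0.0, 0.884, 0.467, -0.0]
contact_force: [-1.8, 1.3, 0.5]
gripper_width: 0.106
```

```bash
python3 - <<'E'
from h import *
o,M=st()
ims=[]
for n,(c0,r0) in [("scene",(255,180)),("side",(305,205))]:
    p=bot.read_camera(n);im=p["pixels"][:,:,::-1].copy()
    ims.append(cv2.resize(im[r0:r0+72,c0:c0+78],None,fx=5,fy=5,interpolation=cv2.INTER_CUBIC))
cv2.imwrite("pics/c9.png",np.hstack(ims))
p=bot.read_camera("wrist");save(p,"w9.png")
E
```

```text
t 11.9 pos [ 0.518  -0.1016  0.0606] yaw 55.66 z [-0.001  0.001 -1.   ] F [-1.82  1.34  0.5 ] T [0.354 0.406 0.096] w 0.106 q [-0.13  0.42  0.26  2.03 -0.16  0.71  1.2 ]
```

View pics/c9.png

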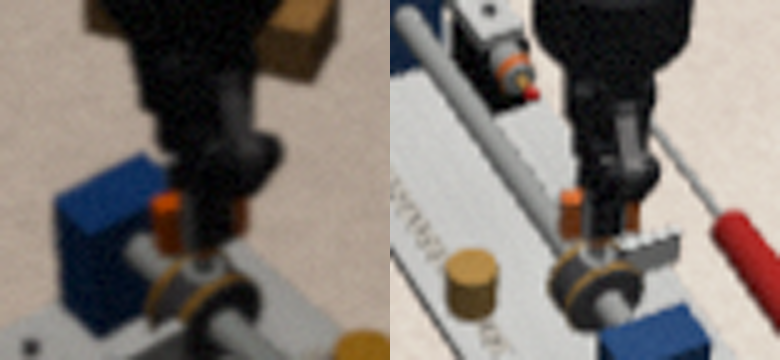

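View pics/w9.png

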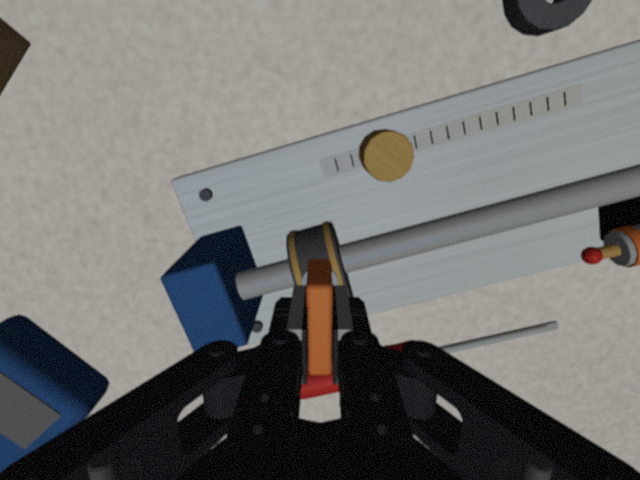

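Call:
{"name": "step_arm", "arguments": {
  "increments": [
    [0.24, -0.07, 0, 0, 0, 0, 1],
    [0.48, -0.14, 0, 0, 0, 0, 1],
    [0.48, -0.14, 0, 0, 0, 0, 1],
    [0.48, -0.13, 0, 0, 0, 0, 1],
    [0.48, -0.14, 0, 0, 0, 0, 1]
  ]
}}

```text
t: 12.55
eef_pos: [0.5252, -0.0798, 0.0606]
tool_rot: [-0.0, 0.884, 0.467, -0.0]
contact_force: [-3.2, -0.6, 0.7]
gripper_width: 0.101
```

```bash
python3 -c "
from h import *
o,M=st(); u=np.array([.3156,.9489,0]);v=np.array([.9489,-.3156,0]);print(o['contact_force']@u,o['contact_force']@v,(o['eef_pos']-[.518,-.1016,.0606])@u,(o['eef_pos']-[.518,-.1016,.0606])@v)"
```

```text
t 12.55 pos [ 0.5252 -0.0798  0.0606] yaw 55.67 z [-0.001  0.    -1.   ] F [-3.2  -0.57  0.7 ] T [-0.121  0.762  0.056] w 0.101 q [-0.17  0.42  0.25  2.03 -0.16  0.71  1.15]
-1.5455519531225979 -2.855485790305017 0.022966533864552684 -1.5212357018245597e-05
```

Call:
{"name": "step_arm", "arguments": {
  "increments": [
    [0.48, -0.14, 0, 0, 0, 0, 1],
    [0.48, -0.14, 0, 0, 0, 0, 1],
    [0.48, -0.14, 0, 0, 0, 0, 1],
    [0.48, -0.13, 0, 0, 0, 0, 1],
    [0.48, -0.14, 0, 0, 0, 0, 1],
    [0.48, -0.14, 0, 0, 0, 0, 1],
    [0.48, -0.13, 0, 0, 0, 0, 1],
    [0.48, -0.14, 0, 0, 0, 0, 1]
  ]
}}

```text
t: 13.35
eef_pos: [0.5378, -0.0421, 0.0607]
tool_rot: [-0.0, 0.884, 0.467, -0.0]
contact_force: [-2.5, -0.2, -1.5]
gripper_width: 0.107
```

```bash
cat >> h.py <<'E'
def sl():
    o,M=st(); u=np.array([.3156,.9489,0]);v=np.array([.9489,-.3156,0]);d=o['eef_pos']-[.518,-.1016,.0606]
    print("Fu %.2f Fv %.2f u %.2f v %.2f mm"%(o['contact_force']@u,o['contact_force']@v,1e3*d@u,1e3*d@v))
E
python3 -c "
from h import *
sl()"
```

```text
t 13.35 pos [ 0.5378 -0.0421  0.0607] yaw 55.66 z [-0.  0. -1.] F [-2.51 -0.17 -1.55] T [-0.113  0.879  0.059] w 0.107 q [-0.24  0.43  0.25  2.01 -0.16  0.72  1.08]
Fu -0.96 Fv -2.33 u 62.74 v 0.05 mm
```

Call:
{"name": "step_arm", "arguments": {
  "increments": [
    [0.48, -0.14, 0, 0, 0, 0, 1],
    [0.48, -0.14, 0, 0, 0, 0, 1],
    [0.48, -0.14, 0, 0, 0, 0, 1],
    [0.48, -0.13, 0, 0, 0, 0, 1],
    [0.48, -0.14, 0, 0, 0, 0, 1],
    [0.48, -0.14, 0, 0, 0, 0, 1],
    [0.48, -0.13, 0, 0, 0, 0, 1],
    [0.48, -0.14, 0, 0, 0, 0, 1],
    [0.24, -0.07, 0, 0, 0, 0, 1]
  ]
}}

```text
t: 14.25
eef_pos: [0.5514, -0.0014, 0.0607]
tool_rot: [-0.0, 0.884, 0.467, 0.0]
contact_force: [-4.9, 0.1, -2.6]
gripper_width: 0.102
```

```bash
python3 - <<'E'
from h import *
sl()
ims=[]
for n,(c0,r0) in [("scene",(275,220)),("side",(290,180))]:
    p=bot.read_camera(n);im=p["pixels"][:,:,::-1].copy()
    ims.append(cv2.resize(im[r0:r0+72,c0:c0+78],None,fx=5,fy=5,interpolation=cv2.INTER_CUBIC))
cv2.imwrite("pics/c10.png",np.hstack(ims))
p=bot.read_camera("wrist");save(p,"w10.png")
E
```

```text
t 14.25 pos [ 0.5514 -0.0014  0.0607] yaw 55.69 z [-0.  0. -1.] F [-4.85  0.1  -2.65] T [-0.014  0.978  0.032] w 0.102 q [-0.3   0.45  0.24  1.98 -0.16  0.73  1.01]
Fu -1.44 Fv -4.64 u 105.58 v 0.09 mm
```

View pics/c10.png

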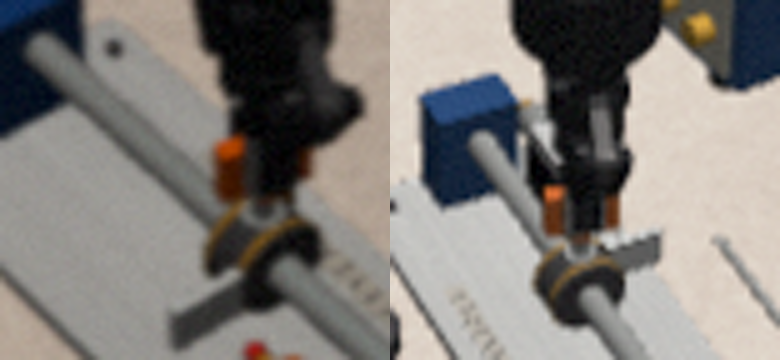

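View pics/w10.png

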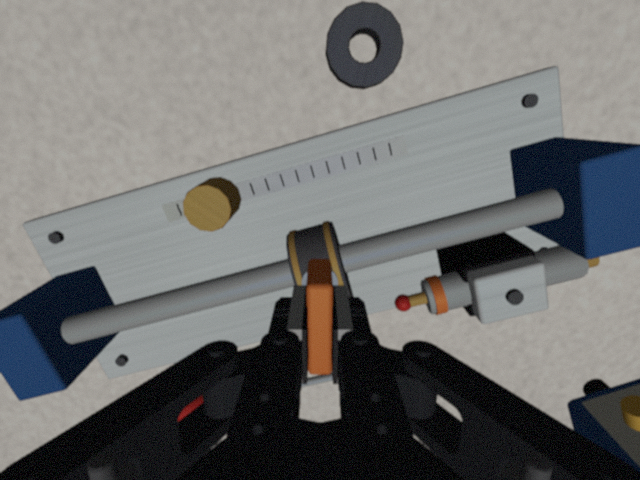

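Call:
{"name": "step_arm", "arguments": {
  "increments": [
    [0.28, -0.09, 0, 0, 0, 0, 1],
    [0.28, -0.09, 0, 0, 0, 0, 1],
    [0.28, -0.08, 0, 0, 0, 0, 1],
    [0.28, -0.09, 0, 0, 0, 0, 1],
    [0.1, -0.03, 0, 0, 0, 0, 1]
  ]
}}

```text
t: 14.9
eef_pos: [0.5553, 0.0104, 0.0607]
tool_rot: [0.0, 0.884, 0.467, 0.0]
contact_force: [-4.7, -1.2, -4.9]
gripper_width: 0.108
```

```bash
python3 -c "
from h import *
sl()"
```

```text
t 14.9 pos [0.5553 0.0104 0.0607] yaw 55.67 z [ 0.  0. -1.] F [-4.71 -1.17 -4.88] T [-0.129  0.75   0.039] w 0.108 q [-0.32  0.45  0.24  1.97 -0.16  0.73  0.99]
Fu -2.59 Fv -4.10 u 118.01 v 0.04 mm
```

Call:
{"name": "step_arm", "arguments": {
  "increments": [
    [0.1, -0.03, 0, 0, 0, 0, 1],
    [0.1, -0.03, 0, 0, 0, 0, 1],
    [0.1, -0.03, 0, 0, 0, 0, 1]
  ]
}}

```text
t: 15.2
eef_pos: [0.5561, 0.0129, 0.0607]
tool_rot: [0.0, 0.884, 0.467, 0.0]
contact_force: [-2.6, -0.8, -5.4]
gripper_width: 0.104
```

```bash
python3 -c "
from h import *
sl()"
```

```text
t 15.2 pos [0.5561 0.0129 0.0607] yaw 55.65 z [ 0. -0. -1.] F [-2.59 -0.85 -5.39] T [-0.125  0.621  0.065] w 0.104 q [-0.33  0.46  0.24  1.97 -0.16  0.73  0.98]
Fu -1.62 Fv -2.19 u 120.65 v 0.02 mm
```

Call:
{"name": "step_arm", "arguments": {
  "increments": [
    [0.1, -0.03, 0, 0, 0, 0, 1],
    [0.1, -0.03, 0, 0, 0, 0, 1],
    [0.1, -0.03, 0, 0, 0, 0, 1]
  ]
}}

```text
t: 15.5
eef_pos: [0.5571, 0.016, 0.0608]
tool_rot: [0.0, 0.884, 0.467, 0.0]
contact_force: [-2.1, -1.3, -6.8]
gripper_width: 0.102
```

```bash
python3 - <<'E'
from h import *
sl()
p=bot.read_camera("wrist");save(p,"w11.png")
cv2.imwrite("pics/w11c.png",cv2.resize(p["pixels"][180:400,250:490,::-1],None,fx=2.7,fy=2.7,interpolation=cv2.INTER_CUBIC))
E
```

```text
t 15.5 pos [0.5571 0.016  0.0608] yaw 55.65 z [ 0. -0. -1.] F [-2.15 -1.27 -6.77] T [-0.193  0.434  0.029] w 0.102 q [-0.33  0.46  0.24  1.97 -0.16  0.74  0.98]
Fu -1.88 Fv -1.64 u 123.90 v 0.00 mm
```

View pics/w11c.png

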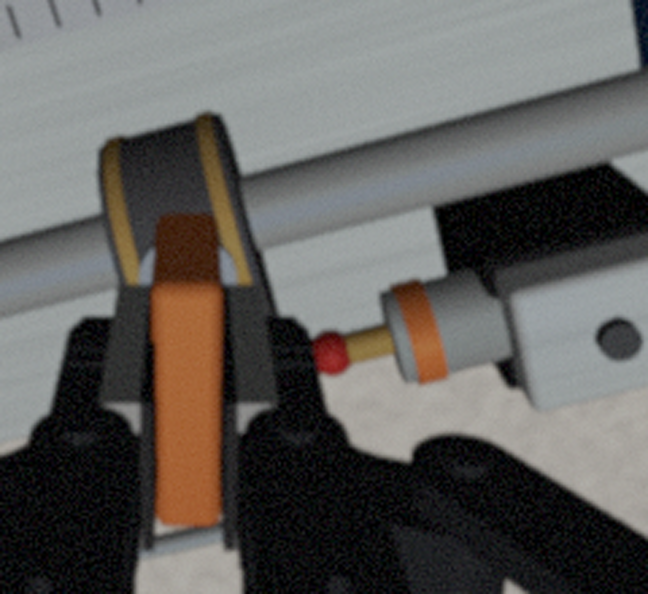

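Call:
{"name": "step_arm", "arguments": {
  "increments": [
    [0.1, -0.03, 0.02, 0, 0, 0, 1],
    [0.1, -0.03, 0, 0, 0, 0, 1]
  ]
}}

```text
t: 15.75
eef_pos: [0.5578, 0.0181, 0.0607]
tool_rot: [0.0, 0.884, 0.467, 0.0]
contact_force: [-2.2, -1.4, -5.1]
gripper_width: 0.103
```

```bash
python3 -c "
from h import *
sl()"
```

```text
t 15.75 pos [0.5578 0.0181 0.0607] yaw 55.65 z [ 0.  0. -1.] F [-2.18 -1.35 -5.14] T [-0.203  0.573  0.062] w 0.103 q [-0.33  0.46  0.24  1.96 -0.16  0.74  0.97]
Fu -1.97 Fv -1.64 u 126.09 v -0.02 mm
```

Call:
{"name": "step_arm", "arguments": {
  "increments": [
    [0.1, -0.03, 0, 0, 0, 0, 1]
  ]
}}

```text
t: 15.85
eef_pos: [0.5581, 0.019, 0.0607]
tool_rot: [0.0, 0.884, 0.467, 0.0]
contact_force: [-2.6, -2.4, -5.4]
gripper_width: 0.109
```

```bash
python3 -c "
from h import *
sl()"
```

```text
t 15.85 pos [0.5581 0.019  0.0607] yaw 55.65 z [ 0.  0. -1.] F [-2.57 -2.39 -5.39] T [-0.26   0.568  0.049] w 0.109 q [-0.33  0.46  0.24  1.96 -0.16  0.74  0.97]
Fu -3.08 Fv -1.69 u 127.11 v -0.00 mm
```

Call:
{"name": "step_arm", "arguments": {
  "increments": [
    [0.1, -0.03, 0, 0, 0, 0, 1]
  ]
}}

```text
t: 15.95
eef_pos: [0.5584, 0.0199, 0.0607]
tool_rot: [0.0, 0.884, 0.467, 0.0]
contact_force: [-2.6, -3.1, -4.3]
gripper_width: 0.107
```

```bash
python3 -c "
from h import *
sl()"
```

```text
t 15.95 pos [0.5584 0.0199 0.0607] yaw 55.65 z [ 0. -0. -1.] F [-2.57 -3.09 -4.27] T [-0.589  0.624  0.023] w 0.107 q [-0.34  0.46  0.24  1.96 -0.16  0.74  0.97]
Fu -3.75 Fv -1.47 u 128.07 v -0.02 mm
```

Call:
{"name": "step_arm", "arguments": {
  "increments": [
    [0.1, -0.03, 0, 0, 0, 0, 1]
  ]
}}

```text
t: 16.05
eef_pos: [0.5585, 0.0203, 0.0607]
tool_rot: [0.0, 0.884, 0.467, -0.0]
contact_force: [-3.3, -3.1, -3.5]
gripper_width: 0.109
```

```bash
python3 -c "
from h import *
sl()"
```

```text
t 16.05 pos [0.5585 0.0203 0.0607] yaw 55.63 z [-0.    -0.001 -1.   ] F [-3.26 -3.12 -3.48] T [-0.768  0.777  0.036] w 0.109 q [-0.34  0.46  0.24  1.96 -0.16  0.74  0.97]
Fu -3.98 Fv -2.11 u 128.48 v -0.04 mm
```

Call:
{"name": "step_arm", "arguments": {
  "increments": [
    [0.1, -0.03, 0, 0, 0, 0, 1]
  ]
}}

```text
t: 16.15
eef_pos: [0.5588, 0.021, 0.0607]
tool_rot: [0.0, 0.885, 0.466, -0.0]
contact_force: [-3.3, -4.5, -2.9]
gripper_width: 0.108
```

```bash
python3 -c "
from h import *
sl()"
```

```text
t 16.15 pos [0.5588 0.021  0.0607] yaw 55.61 z [-0.    -0.001 -1.   ] F [-3.26 -4.52 -2.89] T [-1.048  0.823  0.006] w 0.108 q [-0.34  0.46  0.24  1.96 -0.16  0.74  0.97]
Fu -5.32 Fv -1.67 u 129.24 v -0.01 mm
```

Call:
{"name": "step_arm", "arguments": {
  "increments": [
    [0.1, -0.03, 0, 0, 0, 0, 1]
  ]
}}

```text
t: 16.25
eef_pos: [0.559, 0.0218, 0.0607]
tool_rot: [0.0, 0.885, 0.466, -0.0]
contact_force: [-3.6, -4.6, -2.6]
gripper_width: 0.101
```

```bash
python3 -c "
from h import *
sl()"
```

```text
t 16.25 pos [0.559  0.0218 0.0607] yaw 55.6 z [-0.    -0.001 -1.   ] F [-3.61 -4.61 -2.57] T [-1.204  0.864  0.054] w 0.101 q [-0.34  0.46  0.24  1.96 -0.16  0.74  0.96]
Fu -5.52 Fv -1.97 u 130.00 v 0.01 mm
```

Call:
{"name": "step_arm", "arguments": {
  "increments": [
    [0.1, -0.03, 0, 0, 0, 0, 1]
  ]
}}

```text
t: 16.35
eef_pos: [0.5592, 0.0224, 0.0607]
tool_rot: [0.001, 0.885, 0.466, -0.001]
contact_force: [-3.3, -6.9, -2.0]
gripper_width: 0.112
```

```bash
python3 -c "
from h import *
sl()"
```

```text
t 16.35 pos [0.5592 0.0224 0.0607] yaw 55.58 z [-0.001 -0.001 -1.   ] F [-3.34 -6.87 -1.96] T [-1.41   0.908  0.041] w 0.112 q [-0.34  0.46  0.24  1.96 -0.16  0.74  0.96]
Fu -7.57 Fv -1.00 u 130.65 v 0.01 mm
```

Call:
{"name": "step_arm", "arguments": {
  "increments": [
    [0.1, -0.03, 0, 0, 0, 0, 1],
    [0.05, -0.01, 0, 0, 0, 0, 1],
    [0, 0, 0, 0, 0, 0, 1]
  ]
}}

```text
t: 16.65
eef_pos: [0.5595, 0.0233, 0.0607]
tool_rot: [0.001, 0.885, 0.466, -0.001]
contact_force: [-3.8, -6.0, -0.9]
gripper_width: 0.104
```

```bash
python3 - <<'E'
from h import *
sl()
p=bot.read_camera("wrist");save(p,"w12.png")
cv2.imwrite("pics/w12c.png",cv2.resize(p["pixels"][180:400,250:490,::-1],None,fx=2.7,fy=2.7,interpolation=cv2.INTER_CUBIC))
E
```

```text
t 16.65 pos [0.5595 0.0233 0.0607] yaw 55.56 z [-0.001 -0.002 -1.   ] F [-3.8  -5.97 -0.93] T [-1.501  1.021 -0.015] w 0.104 q [-0.34  0.46  0.24  1.96 -0.16  0.74  0.96]
Fu -6.86 Fv -1.73 u 131.60 v -0.03 mm
```

View pics/w12c.png

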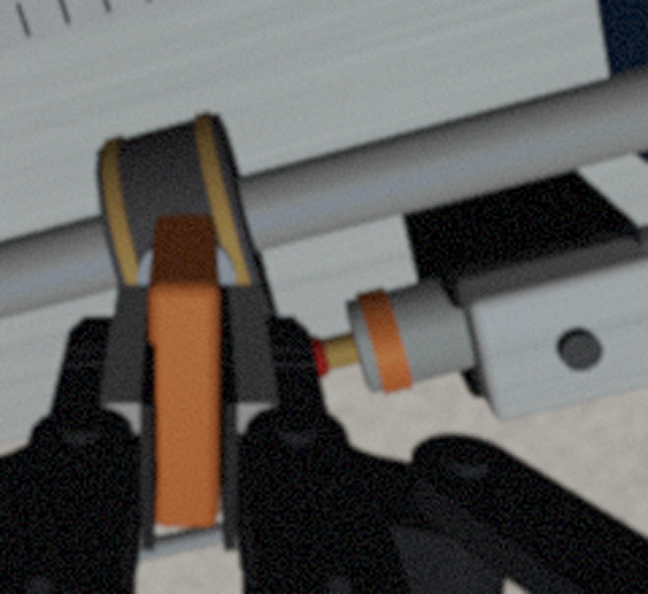

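Call:
{"name": "step_arm", "arguments": {
  "increments": [
    [0.08, -0.02, 0, 0, 0, 0, 1],
    [0, 0, 0, 0, 0, 0, 1],
    [0, 0, 0, 0, 0, 0, 1]
  ]
}}

```text
t: 17.0
eef_pos: [0.5596, 0.0238, 0.0607]
tool_rot: [0.001, 0.885, 0.466, -0.001]
contact_force: [-4.5, -7.3, -1.1]
gripper_width: 0.104
```

```bash
python3 - <<'E'
from h import *
sl()
p=bot.read_camera("wrist");save(p,"w13.png")
a=cv2.imread("pics/w11.png")[285:345,350:440];b=cv2.imread("pics/w13.png")[285:345,350:440]
cv2.imwrite("pics/w13c.png",np.vstack([cv2.resize(x,None,fx=5,fy=5,interpolation=cv2.INTER_CUBIC) for x in (a,b)]))
sl()
E
```

```text
t 17.0 pos [0.5596 0.0238 0.0607] yaw 55.54 z [-0.001 -0.002 -1.   ] F [-4.49 -7.32 -1.1 ] T [-1.663  1.041  0.036] w 0.104 q [-0.34  0.46  0.24  1.96 -0.16  0.74  0.96]
Fu -8.36 Fv -1.95 u 132.11 v -0.05 mm
t 17.05 pos [0.5597 0.0238 0.0607] yaw 55.55 z [-0.001 -0.002 -1.   ] F [-4.02 -6.56 -0.82] T [-1.608  1.023  0.086] w 0.107 q [-0.34  0.46  0.24  1.96 -0.16  0.74  0.96]
Fu -7.49 Fv -1.74 u 132.14 v -0.05 mm
```

View pics/w13c.png

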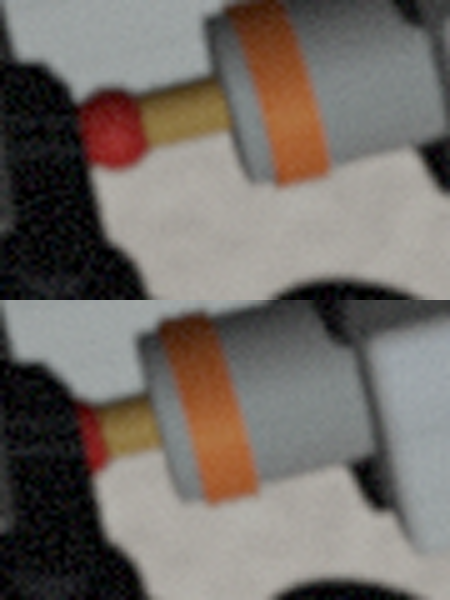

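Call:
{"name": "step_arm", "arguments": {
  "increments": [
    [0, 0, 0, 0, 0, 4, 1],
    [0, 0, 0, 0, 0, 4, 1],
    [0, 0, 0, 0, 0, 4, 1],
    [0, 0, 0, 0, 0, 4, 1],
    [0, 0, 0, 0, 0, 4, 1],
    [0, 0, 0, 0, 0, 4, 1],
    [0, 0, 0, 0, 0, 4, 1],
    [0, 0, 0, 0, 0, 0, 1]
  ]
}}

```text
t: 17.85
eef_pos: [0.5597, 0.0238, 0.0607]
tool_rot: [0.001, 0.971, 0.237, -0.001]
contact_force: [-4.4, -6.8, -1.6]
gripper_width: 0.109
```

```bash
python3 - <<'E'
from h import *
sl()
p=bot.read_camera("wrist");save(p,"w14.png")
E
```

```text
t 17.85 pos [0.5597 0.0238 0.0607] yaw 27.45 z [-0.001 -0.002 -1.   ] F [-4.44 -6.78 -1.59] T [-1.677  1.098 -0.135] w 0.109 q [-0.44  0.48  0.37  1.96 -0.24  0.74  0.55]
Fu -7.84 Fv -2.08 u 132.17 v 0.01 mm
```

View pics/w14.png

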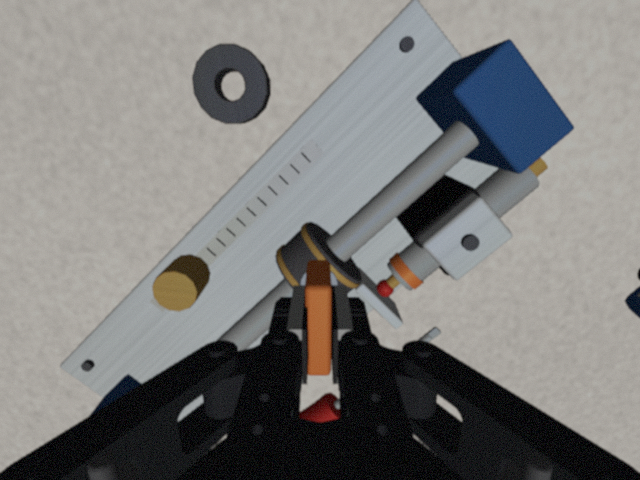

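Call:
{"name": "step_arm", "arguments": {
  "increments": [
    [0, 0, 0, 0, 0, 4, 1],
    [0, 0, 0, 0, 0, 4, 1],
    [0, 0, 0, 0, 0, 4, 1],
    [0, 0, 0, 0, 0, 4, 1],
    [0, 0, 0, 0, 0, 4, 1],
    [0, 0, 0, 0, 0, 4, 1],
    [0, 0, 0, 0, 0, 4, 1],
    [0, 0, 0, 0, 0, 4, 1],
    [0, 0, 0, 0, 0, 4, 1],
    [0, 0, 0, 0, 0, 4, 1],
    [0, 0, 0, 0, 0, 4, 1],
    [0, 0, 0, 0, 0, 2, 1],
    [0, 0, 0, 0, 0, 0, 1]
  ]
}}

```text
t: 19.2
eef_pos: [0.5598, 0.0238, 0.0608]
tool_rot: [0.001, 0.987, -0.16, -0.0]
contact_force: [-5.3, -7.7, -0.4]
gripper_width: 0.107
```

```bash
python3 -c "
from h import *
sl()"
```

```text
t 19.2 pos [0.5598 0.0238 0.0608] yaw -18.47 z [-0.001 -0.003 -1.   ] F [-5.28 -7.73 -0.38] T [-1.772e+00  1.207e+00  1.000e-03] w 0.107 q [-0.6   0.51  0.58  1.97 -0.4   0.77 -0.11]
Fu -9.00 Fv -2.57 u 132.15 v 0.10 mm
```

Call:
{"name": "step_arm", "arguments": {
  "increments": [
    [0, 0, 0, 0, 0, 2, 1],
    [0, 0, 0, 0, 0, 0, 1]
  ]
}}

```text
t: 19.4
eef_pos: [0.5598, 0.0238, 0.0608]
tool_rot: [0.001, 0.984, -0.178, -0.0]
contact_force: [-4.7, -7.3, 0.4]
gripper_width: 0.105
```

```bash
python3 -c "
from h import *
sl()"
```

```text
t 19.4 pos [0.5598 0.0238 0.0608] yaw -20.46 z [-0.001 -0.002 -1.   ] F [-4.72 -7.25  0.36] T [-1.77   1.152  0.064] w 0.105 q [-0.6   0.52  0.59  1.97 -0.4   0.77 -0.14]
Fu -8.37 Fv -2.19 u 132.17 v 0.08 mm
```

Call:
{"name": "step_arm", "arguments": {
  "increments": [
    [0, 0.1, 0, 0, 0, 0, 1],
    [0, 0, 0, 0, 0, 0, 1]
  ]
}}

```text
t: 19.6
eef_pos: [0.5598, 0.0237, 0.0608]
tool_rot: [0.001, 0.984, -0.177, 0.0]
contact_force: [-3.8, -6.7, -1.2]
gripper_width: 0.106
```

```bash
python3 -c "
from h import *
sl()"
```

```text
t 19.6 pos [0.5598 0.0237 0.0608] yaw -20.4 z [ 0.    -0.001 -1.   ] F [-3.82 -6.68 -1.2 ] T [-1.329  0.926  0.007] w 0.106 q [-0.6   0.52  0.59  1.98 -0.4   0.77 -0.14]
Fu -7.54 Fv -1.52 u 132.08 v 0.11 mm
```

Call:
{"name": "step_arm", "arguments": {
  "increments": [
    [0, 0.1, 0, 0, 0, 0, 1],
    [0, 0.1, 0, 0, 0, 0, 1],
    [0, 0, 0, 0, 0, 0, 1]
  ]
}}

```text
t: 19.9
eef_pos: [0.5597, 0.0236, 0.0608]
tool_rot: [-0.0, 0.984, -0.176, 0.0]
contact_force: [-2.0, -2.2, -1.4]
gripper_width: 0.101
```

```bash
python3 -c "
from h import *
sl()"
```

```text
t 19.9 pos [0.5597 0.0236 0.0608] yaw -20.33 z [ 0.001  0.    -1.   ] F [-1.99 -2.16 -1.39] T [-0.553  0.609  0.01 ] w 0.101 q [-0.6   0.52  0.58  1.98 -0.4   0.76 -0.13]
Fu -2.68 Fv -1.21 u 131.93 v 0.09 mm
```

Call:
{"name": "step_arm", "arguments": {
  "increments": [
    [0, 0.05, 0, 0, 0, 0, 0.85],
    [0, 0, 0, 0, 0, 0, 0.6],
    [0, 0, 0, 0, 0, 0, 0.5],
    [0, 0, 0, 0, 0, 0, 0.5],
    [0, 0, 0, 0, 0, 0, 0.5]
  ]
}}

```text
t: 20.4
eef_pos: [0.5594, 0.0231, 0.0608]
tool_rot: [-0.0, 0.984, -0.177, 0.0]
contact_force: [0.0, 0.4, -0.0]
gripper_width: 0.499
```

```bash
python3 - <<'E'
from h import *
sl()
p=bot.read_camera("wrist");save(p,"w15.png")
E
```

```text
t 20.4 pos [0.5594 0.0231 0.0608] yaw -20.33 z [ 0.001  0.    -1.   ] F [ 0.01  0.42 -0.03] T [ 0.08  -0.036 -0.028] w 0.499 q [-0.6   0.52  0.58  1.98 -0.4   0.76 -0.13]
Fu 0.40 Fv -0.13 u 131.37 v -0.05 mm
```

View pics/w15.png

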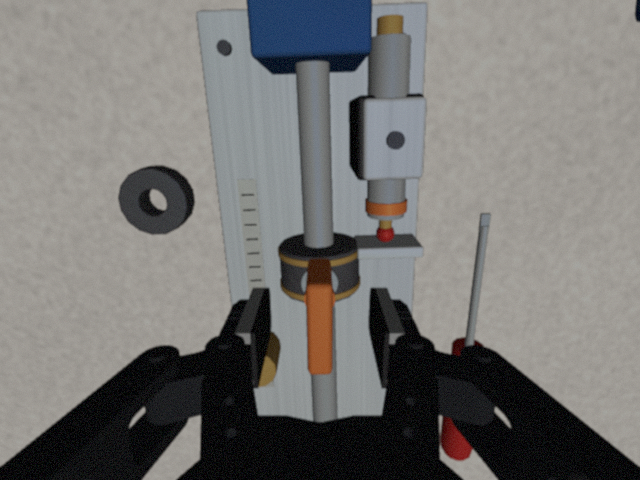

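Call:
{"name": "step_arm", "arguments": {
  "increments": [
    [0, 0, -0.5, 0, 0, 0, 0.5],
    [0, 0, -1.5, 0, 0, 0, 0.5],
    [0, 0, -2, 0, 0, 0, 0.5],
    [0, 0, -2, 0, 0, 0, 0.5],
    [0, 0, -2, 0, 0, 0, 0.5],
    [0, 0, -2, 0, 0, 0, 0.5],
    [0, 0, -1, 0, 0, 0, 0.3],
    [0, 0, 0, 0, 0, 0, 0.3]
  ]
}}

```text
t: 21.25
eef_pos: [0.5602, 0.0229, 0.1725]
tool_rot: [-0.001, 0.984, -0.177, 0.002]
contact_force: [-0.1, -0.0, -0.7]
gripper_width: 0.703
```

```bash
python3 - <<'E'
from h import *
sl()
p=bot.read_camera("wrist");save(p,"w16.png")
cv2.imwrite("pics/w16c.png",cv2.resize(p["pixels"][90:260,230:430,::-1],None,fx=3.5,fy=3.5,interpolation=cv2.INTER_CUBIC))
s=bot.read_camera("side");save(s,"side16.png");save(bot.read_camera("scene"),"scene16.png")
E
```

```text
t 21.25 pos [0.5602 0.0229 0.1725] yaw -20.35 z [ 0.003  0.001 -1.   ] F [-0.09 -0.03 -0.67] T [-0.029 -0.039  0.017] w 0.703 q [-0.69  0.36  0.68  1.89 -0.27  0.98 -0.24]
Fu -0.06 Fv -0.08 u 131.49 v 0.79 mm
```

View pics/w16c.png

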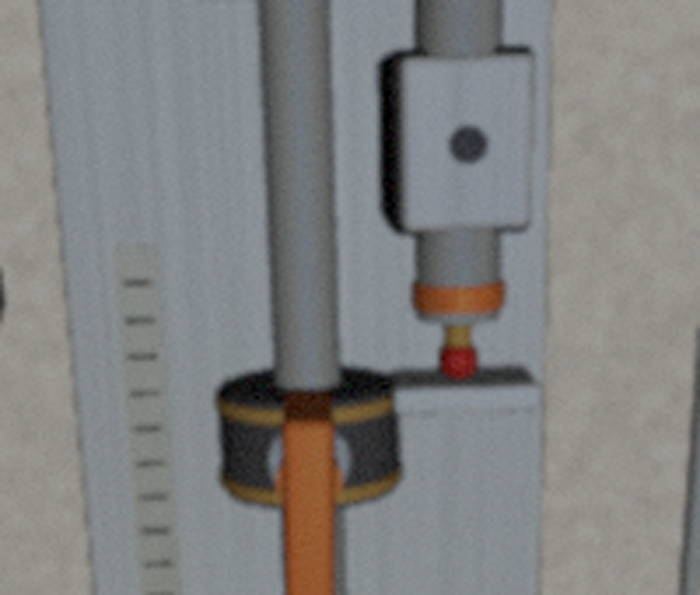

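View pics/scene16.png

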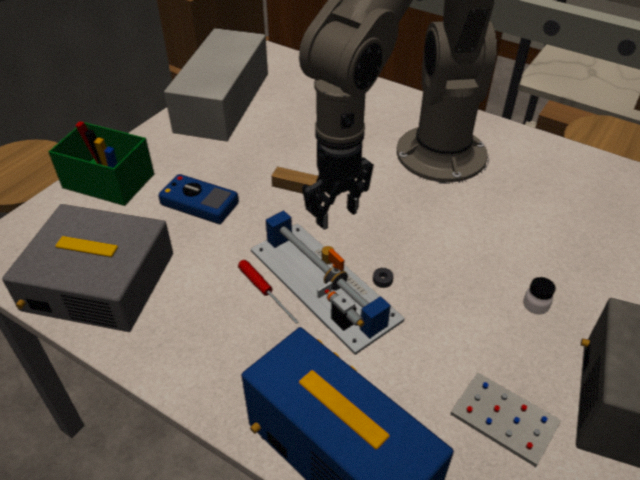

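```bash
python3 -c "
from h import *
print(bot.hand_in())"
```

```text
the job is handed in; nothing more can be done
None
```

I did the whole job in the order asked and handed it in at about 21 s of the 58 s allowed. No verdict is reported.

1. **Loosening:** I pinched the orange wing and turned it 74° anticlockwise. The gripper stayed in place and the sideways force hardly changed, so the collar was not dragged along.
2. **Sliding:** I slid the collar about 132 mm. The tip first touched at about 128 mm, so by position it is pressed in about 4 mm. At the end the force along the rod was 7.5 to 9 N, which includes about 2 N of slide drag, so the sensor stayed well under 16 N.
3. **Tightening:** I turned the screw back 76°, about 2° past where it started. Backing the arm off then moved the collar only about 0.2 mm while the force fell from about 8 to 3 N, so the clamp was carrying the spring.
4. **Letting go:** I opened the gripper and lifted clear, with about zero force on the tool. The last pictures show the wing parallel to the rod and the red tip against the collar's arm. The bystanders in view look unmoved, but I only checked them by eye.

**Checks that disagreed:**
- **Tool height:** the pictures put the fingertips about 34 mm higher than the reported height. My first pinch therefore shut in the air just above the wing, touching nothing. I opened, went lower by the pictures, and the second pinch held.
- **Press depth:** the picture taken at the end of the slide gives about 4.0 mm. A rougher one after letting go gives about 4 to 4.7 mm. Both are about half-way of the 8 mm travel.

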